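# Tighten the retaining ring of a lens cell with the two-pin spanner

## Task

Take the two-pin lens spanner from its wooden rest, seat both of its pins in the two holes of the brass retaining ring in the lens cell, and with the spanner turn the ring clockwise until it is home against its stop, gently, neither pressing nor twisting hard, and without touching the glass. Then put the spanner back in its wooden rest and let go of it. Touch the cell and its clamp only with the spanner, and leave everything else on the bench where it stands.

Things in the scene. Friction and masses are not known exactly. Their poses are not given: they have to be found in the camera images.
- spanner: Two-pin lens spanner, 0.18 to 0.29 kg, upright. Origin midway between the pin tips; z up its middle, x along its bar. Round-tipped pins 5 mm thick, 6.5 mm long, at x = -22 and +22 mm; above them 9 mm legs (shoulders at z 6.5); steel bar 90 x 14 mm, z 45 to 63; ridged grip on it 36 (x) x 14 (y) mm, z 63 to 99, taken across y. Same either way round.
- holder: Grey round service clamp, 124 mm across, fixed to the bench; origin under its centre, z up. Its aluminium collar (to z 40 mm) holds the black lens barrel, 70 mm across, open rim at z 70 mm, bore 61 mm wide at the top. The brass ring lies in the bore, 4 mm below the rim. x: see ring.
- ring_face (a point): Centre of the brass ring's top face, on the axis of the cell, 66 mm above the bench; axes as the holder's. Ring: outside 58 mm, bore 32 mm, 8 mm thick, flat top; two round holes 7 mm wide through it (8 mm deep), opposite each other, 22 mm from the axis. Pins sliding on it under less than 8 N do not drag it round. Press with less than 15 N, twist with less than 0.5 N m.
- ring (a joint): Turn of the ring, rad; clockwise from above counts up, -1.1 to -0.6 at the start, 0 at a hard stop. Stiff thread: about 0.18 N m turns it anywhere; it stays where left. At joint 0 the line through its holes lies along the holder's x to within 0.45 rad either way, as the cell happened to be clamped (not measured: look or feel); at joint q it lies -q further counterclockwise.
- lens: Glass lens inside the ring's bore, 31 mm across, domed; its top is 5 mm below the ring's top face. Origin on the axis at the lens's foot, 56 mm above the bench. Nothing may touch it.
- rest: Wooden rest for the spanner, 112 (x) x 58 (y) x 52 mm high, fixed; origin under its centre. Slot open at the top, 66 (x) x 18 (y) mm, down to z 5 mm. The spanner stands in it with its legs in the slot and its bar lying on the block's top along x: spanner origin 7 mm above the rest's origin.
- cleaner: Closed white bottle, 48 mm across, 130 mm high, to be left alone; origin under its centre.
- eyepiece: Black microscope eyepiece standing on its tube, 38 mm across, 58 mm high, to be left alone; origin under its centre.
- puck_a: Black mounted metal sample, a disc 32 mm across, 18 mm high, to be left alone; origin under its centre.
- puck_b: A second black mounted sample like puck_a, to be left alone; origin under its centre.
- objective: Bright microscope objective standing on its thread, 29 mm across, 47 mm high, to be left alone; origin under its centre.
- screwdriver: Screwdriver, 160 mm long, lying to the robot's left, to be left alone.
- cap: Black lens cap, 66 mm across, 12 mm high, lying to the robot's right, to be left alone; origin under its centre.
Not all that is in view belongs to the job. What is meant by the spanner is not green, and is the larger of those in its own colour.

How it is judged:
On the way, in this order (a step that is already met when the one before it is completed fails the run):
1. both pins of the spanner are seated in the ring's holes while the ring is still well short of its stop (z of spanner in the frame of ring_face below -0.004 m and horizontal distance between spanner and ring_face below 0.004 m and angle between spanner's own z axis and vertical below 0.1 rad and value of joint ring below -0.3 rad), for 0.2 s.
2. the ring has been turned home with the pins still in its holes (value of joint ring above -0.05 rad and z of spanner in the frame of ring_face below -0.003 m and horizontal distance between spanner and ring_face below 0.005 m), for 0.2 s.
At the end, for the whole second after the job is handed in: The ring is home (within 0.06 rad of its stop); the spanner stands in its rest, bar on the block (within 9 mm along and 7 mm across the slot, less than 3 mm high, upright to 0.15 rad), still and let go (value of joint ring above -0.06 rad and x of spanner in the frame of rest between -0.009 and 0.009 m and y of spanner in the frame of rest between -0.007 and 0.007 m and z of spanner in the frame of rest below 0.01 m and angle between spanner's own z axis and vertical below 0.15 rad and linear speed of spanner below 0.01 m/s and contact force between the fingers and spanner below 0.1 N); the robot touches nothing.
It fails at once if the spanner was pressed or twisted against the lens cell with more than 40 N (contact force between spanner and holder above 40 N).
It fails at once if the spanner touched the glass (contact force between spanner and lens above 0.5 N).
It fails at once if the robot itself touched the cell or its clamp (contact force between any of the arm, the fingers and holder above 1 N).
It fails at once if another thing on the bench was moved by more than 20 mm (distance of any of cleaner, eyepiece, puck_a, puck_b, objective, screwdriver, cap from where it was at the start of the episode above 0.02 m).
It also fails if it takes over 72 s, if anything falls off the work surface, if the arm or the gripper's body presses on something with over 40 N, if the wrist force passes 120 N, or if a joint passes its speed limit or range.

## Robot

A 6-joint arm with a two-finger parallel gripper is mounted at the origin on the work surface. World frame = base frame: x ahead of the robot, y to its left, z up, the work surface at z = 0. Lengths are in m, angles in rad, forces in N, time in s.
With the tool pointing down it reaches from about 0.4 to 0.825 m from the base axis. Payload 7 kg.
Tool frame: the origin (TCP) lies on the centre line of the jaws, within the pads' length; the fingertips stand 22 mm ahead of it and the grasp point (between the pads) lies 3 mm ahead of it (tip_extent is the distance from the TCP to the fingertips, in m); z points along the fingers, y is the direction in which the jaws open and shut (so a half turn about z gives the same grasp; the last joint's range is limited). The gripper opens to 85 mm and grips with 20 to 120 N. Pads are 22 mm wide; open, the fingers measure 114 mm over their backs; the gripper's body (76 mm by 85 mm) begins 54 mm behind the grasp point. The pads swing forward as they close: fully open they stand 13 mm farther back than shut.
Start: joints at [-0.956, 0.359, 0.012, 0, -1.224, -0.288], TCP at [0.217, -0.639, 0.219] pointing down, gripper open.
Joint ranges: [-3.07, 3.07], [-1.43, 2.12], [-1.02, 1.25], [-3.03, 1.67], [-3.05, -0], [-3.03, 3.03]. Speed limits (rad/s): [2.39, 2.39, 3.01, 3.14, 3.14, 3.14].

## Interface

Orientations are given as a rotation vector (axis times angle).
In Python, from bench import movep, servo_line, set_joints, move_gripper, dwell, solve_ik, get_obs, get_image, Unreachable, sign_off, tip_extent gives the robot as it stands. Calls block until the motion is done:
- movep(position, orientation): joint-space move of the TCP to a pose.
- servo_line(position, orientation=None, feed=0.15, f_stop=None): straight line of the TCP; orientation=None keeps the orientation; feed is the mean speed in m/s. With f_stop (N) it stops when the force on the tool has changed by that much, and returns True; else False.
- set_joints(angles): joint-space move.
- move_gripper(opening): opening from 0.0 (shut) to 1.0 (fully open); the grip force is fixed at half the most; returns when the fingers have stopped.
- dwell(seconds).
- solve_ik(position, orientation): joint angles nearest the present ones, or None.
- get_obs(): the state.
- get_image(name): name is "scene" or "top" or "wrist"; returns a dict with "color" (480x640x3 uint8, blue, green, red), "K" (3x3 intrinsics, pixels), "origin" and "rotation" of the camera in the world. Camera axes: x right, y down, z forward; pixel columns grow to the right and rows downward; lengths in m; the calibration is good to about 2 mm. A picture is of the moment at which its call begins. There is no depth.
A pose or a line that the arm cannot do raises Unreachable and nothing moves.
- sign_off(): hands the job in, once; it reports no verdict.
The state is a dict: "time": time; "joint_positions": joint angles; "qd": joint speeds; "joint_torque": joint torques, N m; "tcp_pos": TCP position; "ee_rot": TCP orientation; "contact_force": force on the tool from outside, world axes, zero at the start; "wrist_torque": the same for the moment, N m; "finger_gap": opening from 0.0 (shut) to 1.0 (fully open).
Only numpy, scipy, OpenCV 4.12 (cv2) and the standard library are available. Lean on these libraries where they do the work, as an engineer would, in place of code of your own. Each camera call takes 0.05 s, during which the arm holds its last target. There are 200 camera calls.

## Working session

There is one attempt and no reset: what is moved stays moved. The work goes in short steps, each a Python script; the robot and the scene stay as the last script left them, time stands still between calls to the robot, and variables do not carry over. Pictures are saved under pics/ and viewed, about 8 in all and at most 12, crops included, and the job is handed in when it is done.

```bash
mkdir -p pics; ls; python3 - <<'E'
from bench import *
import cv2
for n in("scene","top"):
    d=get_image(n); cv2.imwrite(f"pics/{n}0.png",d["color"]); print(n,d["K"],d["origin"],d["rotation"])
o=get_obs(); print(o, tip_extent)
E
```

```text
pics
scene [[540.19330984   0.         324.60091757]
 [  0.         540.19330984 234.41533674]
 [  0.           0.           1.        ]] [ 1.04540878 -0.38914265  0.74725236] [-2.19339571 -1.08195609  0.44648536]
top [[586.08973333   0.         328.65275126]
 [  0.         586.08973333 237.52216539]
 [  0.           0.           1.        ]] [ 0.34803953 -0.01468602  1.17829005] [-2.13728928  2.11235414 -0.21996865]
{'time': 0.1, 'joint_positions': array([-9.55934310e-01,  3.59328621e-01,  1.11682665e-02, -3.21631334e-04,
       -1.22409494e+00, -2.88134742e-01]), 'qd': array([ 0.00176064, -0.00151981,  0.00268998, -0.00048339, -0.00046786,
        0.00238619]), 'joint_torque': array([-2.99807252e-03, -5.84763265e+01,  2.94108081e+01,  6.95465282e+00,
       -3.20783685e-03,  2.92417013e-06]), 'tcp_pos': array([ 0.21649841, -0.63887191,  0.21765413]), 'ee_rot': array([ 5.10713145e-01, -3.09943245e+00, -2.26909880e-03]), 'contact_force': array([ 0.38234346,  0.03613262, -0.26934597]), 'wrist_torque': array([0.04343449, 0.01057191, 0.0188584 ]), 'finger_gap': 0.9972816655263663} 0.022
```

View pics/top0.png

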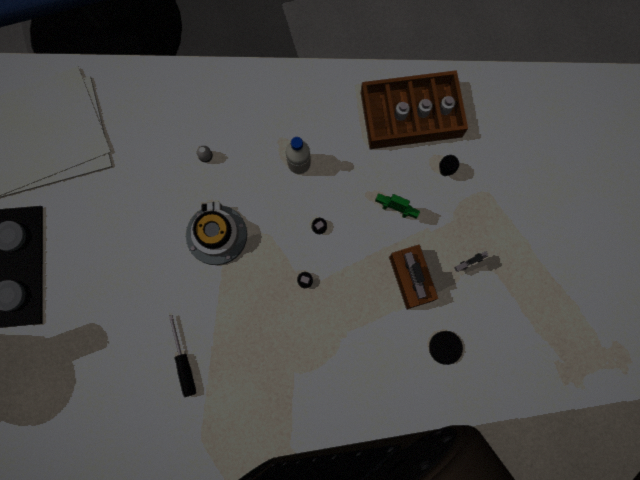

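View pics/scene0.png

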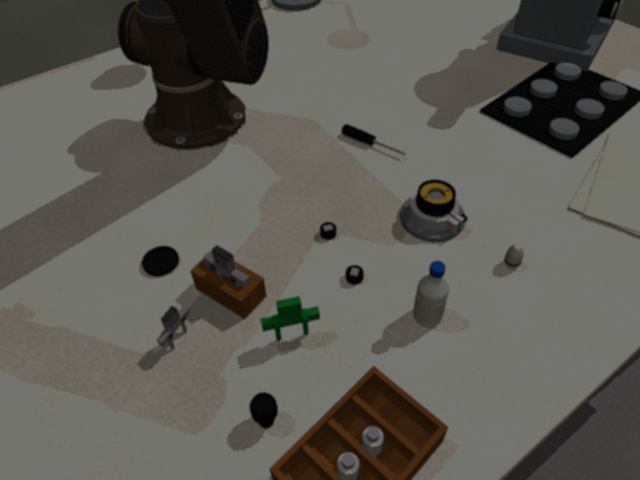

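The top view shows the spanner in its rest at about (414,276) and the ring at (211,229). The decoys are the green spanner (398,205) and the small grey one (472,262). I'll enlarge the parts that matter.

```bash
cat > h.py <<'E'
import numpy as np, cv2
from bench import *
from scipy.spatial.transform import Rotation as R
def ray(d,u,v):
    r=R.from_rotvec(d["rotation"]).as_matrix() if np.size(d["rotation"])==3 else d["rotation"]
    return r@np.linalg.solve(d["K"],[u,v,1.])
def p2w(d,u,v,z):
    r=ray(d,u,v); o=d["origin"]; return o+r*(z-o[2])/r[2]
def w2p(d,p):
    r=R.from_rotvec(d["rotation"]).as_matrix(); c=d["K"]@(r.T@(np.array(p)-d["origin"])); return c[:2]/c[2]
def down(yaw):  # tool down, tool x axis at world angle yaw, jaw axis y at yaw-90
    return (R.from_euler('z',yaw)*R.from_euler('x',np.pi)).as_rotvec()
def yaw_of(rv):
    m=R.from_rotvec(rv).as_matrix(); return np.arctan2(m[1,0],m[0,0])
E
python3 - <<'E'
from h import *
d=get_image("top"); im=d["color"]
a=cv2.resize(im[190:270,176:256],(560,560),interpolation=3)
b=cv2.resize(im[235:315,380:460],(560,560),interpolation=3)
c=np.hstack([a,b]); c=cv2.resize(c,(800,400),interpolation=cv2.INTER_AREA)
cv2.imwrite("pics/crop1.png",np.clip(c*1.6,0,255).astype('uint8'))
for n,u,v,z in[("ring",211,229,.066),("rest",414,276,.09),("cleaner",298,150,.1),("puck",305,280,.018),("eyep",449,165,.05),("puck",319,226,.018)]: print(n,p2w(d,u,v,z))
print(yaw_of(get_obs()["ee_rot"]))
E
```

```text
ring [0.58069145 0.20062212 0.066     ]
rest [ 0.49081584 -0.18744102  0.09      ]
cleaner [0.73158467 0.03419059 0.1       ]
puck [0.48961662 0.0184291  0.018     ]
eyep [ 0.7222302  -0.26850426  0.05      ]
puck [ 0.59982827 -0.00790586  0.018     ]
-2.814826576873985
```

View pics/crop1.png

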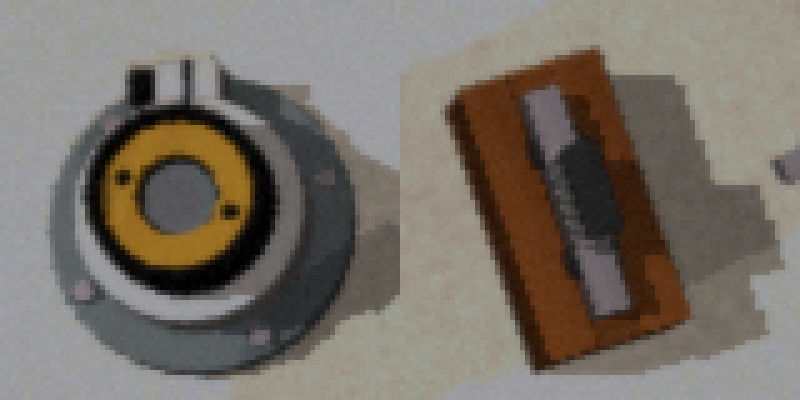

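```bash
python3 - <<'E'
from h import *
d=get_image("top")
e1=p2w(d,408.6,252.4,.07);e2=p2w(d,422,297.4,.07);c=(e1+e2)/2;s=e1-e2
h1=p2w(d,200.8,225.4,.066);h2=p2w(d,222,232.2,.066);hc=(h1+h2)/2;hs=h1-h2
print("spanner",c,np.linalg.norm(s),ys:=np.arctan2(s[1],s[0])); print("ring",hc,np.linalg.norm(hs),yh:=np.arctan2(hs[1],hs[0]))
for k in (0,np.pi):
    q=solve_ik([c[0],c[1],.25],down(ys+k)); print("rest",k,q)
    for dy in (0,-.6,-1.2):
      for kk in(0,np.pi):
        print("ring",kk,dy,solve_ik([hc[0],hc[1],.2],down(yh+dy+kk)))
E
```

```text
spanner [ 0.49589634 -0.19304954  0.07      ] 0.08939793690673833 0.2722980198239057
ring [0.58110272 0.19988834 0.066     ] 0.04351859725986556 1.2699112588194592
rest 0 [-0.00251853  0.10271219 -0.2522568   0.         -1.21582734  1.84561288]
ring 0 0 [ 6.48719215e-01  2.72471218e-01 -1.54789498e-01 -4.44089210e-16
 -1.14353561e+00  2.19198837e+00]
ring 3.141592653589793 0 [ 0.64871922  0.27247122 -0.1547895   0.         -1.14353561 -0.94960428]
ring 0 -0.6 [ 6.48719215e-01  2.72471218e-01 -1.54789498e-01  4.44089210e-16
 -1.14353561e+00  1.59198837e+00]
ring 3.141592653589793 -0.6 [ 6.48719215e-01  2.72471218e-01 -1.54789498e-01 -4.44089210e-16
 -1.14353561e+00 -1.54960428e+00]
ring 0 -1.2 [ 6.48719215e-01  2.72471218e-01 -1.54789498e-01  4.44089210e-16
 -1.14353561e+00  9.91988371e-01]
ring 3.141592653589793 -1.2 [ 6.48719215e-01  2.72471218e-01 -1.54789498e-01 -4.44089210e-16
 -1.14353561e+00 -2.14960428e+00]
rest 3.141592653589793 [-0.00251853  0.10271219 -0.2522568   0.         -1.21582734 -1.29597978]
ring 0 0 [ 6.48719215e-01  2.72471218e-01 -1.54789498e-01 -4.44089210e-16
 -1.14353561e+00  2.19198837e+00]
ring 3.141592653589793 0 [ 0.64871922  0.27247122 -0.1547895   0.         -1.14353561 -0.94960428]
ring 0 -0.6 [ 6.48719215e-01  2.72471218e-01 -1.54789498e-01  4.44089210e-16
 -1.14353561e+00  1.59198837e+00]
ring 3.141592653589793 -0.6 [ 6.48719215e-01  2.72471218e-01 -1.54789498e-01 -4.44089210e-16
 -1.14353561e+00 -1.54960428e+00]
ring 0 -1.2 [ 6.48719215e-01  2.72471218e-01 -1.54789498e-01  4.44089210e-16
 -1.14353561e+00  9.91988371e-01]
ring 3.141592653589793 -1.2 [ 6.48719215e-01  2.72471218e-01 -1.54789498e-01 -4.44089210e-16
 -1.14353561e+00 -2.14960428e+00]
```

```bash
python3 - <<'E'
from h import *
import pickle
P=np.pi
def snap(n):
    dwell(.2); d=get_image("wrist"); o=get_obs(); pickle.dump((d,o),open(n+".pkl","wb")); print(n,o["time"],o["tcp_pos"],d["origin"],R.from_rotvec(d["rotation"]).as_matrix().round(3).tolist()); return d["color"]
movep([.496,-.193,.25],down(.2723+P)); a=snap("w_rest")
movep([.581,.200,.25],down(1.27+P)); b=snap("w_ring")
cv2.imwrite("pics/w.png",cv2.resize(np.hstack([a,b]),(800,300),interpolation=cv2.INTER_AREA))
E
```

```text
w_rest 2.3583 [ 0.49585917 -0.19353222  0.24985081] [ 0.43135222 -0.21017376  0.40618807] [[-0.267, 0.928, 0.26], [0.964, 0.258, 0.07], [-0.002, 0.269, -0.963]]
w_ring 4.1 [0.581201   0.19906861 0.2502122 ] [0.56206363 0.13546771 0.40654263] [[-0.954, 0.287, 0.081], [0.298, 0.92, 0.256], [-0.001, 0.268, -0.963]]
```

View pics/w.png

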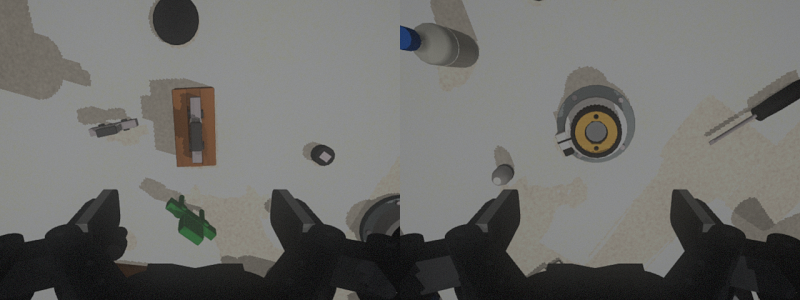

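```bash
python3 - <<'E'
from h import *
import pickle
a=pickle.load(open("w_rest.pkl","rb"))[0]["color"][130:280,240:390]
b=pickle.load(open("w_ring.pkl","rb"))[0]["color"][150:270,255:375]
c=np.hstack([cv2.resize(x,(400,400),interpolation=3) for x in(a,b)])
cv2.imwrite("pics/crop2.png",np.clip(c*1.5,0,255).astype('uint8'))
E
```

```text
(no output)
```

View pics/crop2.png

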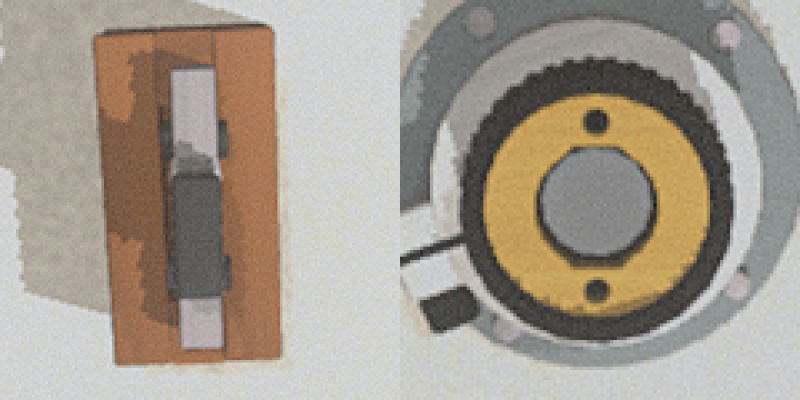

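```bash
python3 - <<'E'
from h import *
import pickle
d=pickle.load(open("w_rest.pkl","rb"))[0]; 
f=lambda u,v,z:p2w(d,240+(u+.5)/2.667-.5,130+(v+.5)/2.667-.5,z)
a,b=f(192.5,69,.07),f(203,349,.07); s=b-a; print("spanner",(a+b)/2,np.linalg.norm(s),np.arctan2(s[1],s[0]))
c=[f(*p,.052) for p in((95,36),(274,28),(281,358),(116,364))]; print("rest",np.mean(c,0),[np.linalg.norm(c[i]-c[i-1]) for i in range(4)]); s=c[2]+c[3]-c[0]-c[1]; print(np.arctan2(s[1],s[0]))
d=pickle.load(open("w_ring.pkl","rb"))[0]
g=lambda u,v,z:p2w(d,255+(u+.5)/3.333-.5,150+(v+.5)/3.333-.5,z)
a,b=g(196,122,.066),g(197,291,.066); s=b-a; print("holes",(a+b)/2,np.linalg.norm(s),np.arctan2(s[1],s[0]))
print("ringctr",(g(83,204,.066)+g(311,204,.066))/2, (g(197,93,.066)+g(197,318,.066))/2)
E
```

```text
spanner [ 0.4970832  -0.19088696  0.07      ] 0.09003202511184971 0.30876748671922116
rest [ 0.49769443 -0.19281446  0.052     ] [np.float64(0.1106924903902928), np.float64(0.0570398225437957), np.float64(0.11094592783551574), np.float64(0.05710306219383036)]
0.3123571950798421
holes [0.58223987 0.20340867 0.066     ] 0.04416541613110887 1.2745905848535812
ringctr [0.58181619 0.20246245 0.066     ] [0.58212835 0.20347452 0.066     ]
```

```bash
python3 - <<'E'
from h import *
import pickle
P=np.pi; o=down(.305+P)
movep([.4965,-.1917,.22],o); move_gripper(.6); 
print(servo_line([.4965,-.1917,.091],o,feed=.1,f_stop=8))
move_gripper(0.0); s=get_obs(); print(s["time"],s["finger_gap"],s["tcp_pos"],s["contact_force"],s["wrist_torque"])
servo_line([.4965,-.1917,.20],o,feed=.08); dwell(.2)
s=get_obs(); print(s["time"],s["finger_gap"],s["tcp_pos"],s["contact_force"],s["wrist_torque"])
d=get_image("wrist"); pickle.dump((d,s),open("w_held.pkl","wb")); cv2.imwrite("pics/held.png",np.clip(d["color"]*1.5,0,255).astype('uint8'))
E
```

```text
False
7.9417 0.12212230931414428 [ 0.49675658 -0.19188174  0.09151189] [-1.08854496 -1.03061209  4.56247748] [-0.15529776  0.42498821  0.0427386 ]
9.6583 0.1170163556797482 [ 0.49638366 -0.19168623  0.19966485] [-0.6721842   0.21323597 -3.7576711 ] [ 0.00914922 -0.00661984 -0.02019769]
```

View pics/held.png

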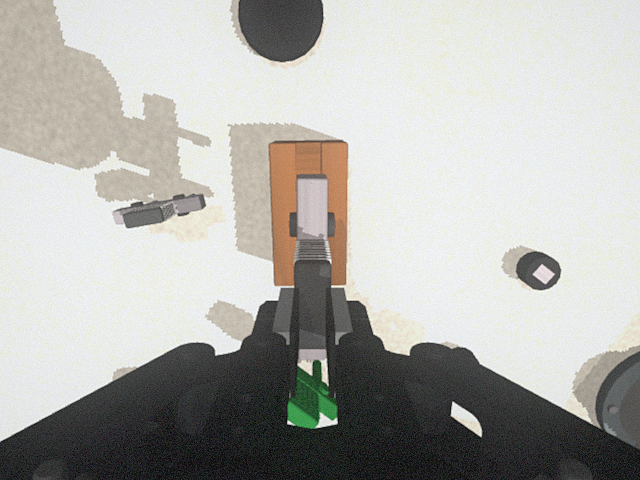

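```bash
python3 - <<'E'
from h import *
import pickle
d,s=pickle.load(open("w_held.pkl","rb")); m=R.from_rotvec(s["ee_rot"]).as_matrix()
zb=s["tcp_pos"][2]-.0845+.063
c=[p2w(d,u,v,zb) for u,v in((312.5,180.5),(312.5,360))]
for x in c+[sum(c)/2]: print("bar in tool",m.T@(x-s["tcp_pos"]))
print(np.linalg.norm(c[0]-c[1]))
im=np.clip(d["color"]*1.5,0,255).astype('uint8')[165:375,240:390]
cv2.imwrite("pics/heldc.png",cv2.resize(im,(430,600),interpolation=3))
E
```

```text
bar in tool [0.04340441 0.00116613 0.02152547]
bar in tool [-0.0454697   0.00114805  0.02147379]
bar in tool [-0.00103265  0.00115709  0.02149963]
0.08887412835275268
```

View pics/heldc.png

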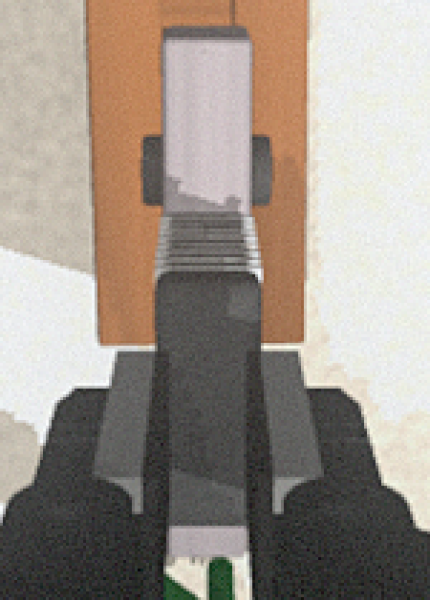

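```bash
cat > seat.py <<'E'
from h import *
import sys
P=np.pi
def seat(x,y,yaw,offs,zt=.1452):
    o=down(yaw+P); ex=np.array([np.cos(yaw),np.sin(yaw)]); ey=np.array([-ex[1],ex[0]])
    for a,b,dy in offs:
        q=np.array([x,y])+a*ex+b*ey; oo=down(yaw+dy+P)
        servo_line([*q,.1535],oo,feed=.04)
        hit=servo_line([*q,zt],oo,feed=.012,f_stop=4)
        s=get_obs(); print(round(s["time"],2),a,b,dy,hit,s["tcp_pos"].round(4),s["contact_force"].round(1),s["wrist_torque"].round(2),flush=True)
        if s["tcp_pos"][2]<.1473: return q,True
    return q,False
E
python3 - <<'E'
from seat import *
o=down(1.272+P)
movep([.5831,.2024,.25],o); servo_line([.5831,.2024,.165],o,feed=.12); dwell(.2)
s=get_obs(); print(s["time"],s["tcp_pos"],s["contact_force"],s["wrist_torque"])
print(seat(.5831,.2024,1.272,[(0,0,0),(0,.001,0),(0,-.001,0)]))
d=get_image("wrist"); cv2.imwrite("pics/seat1.png",np.clip(d["color"][150:390,200:440]*1.5,0,255).astype('uint8').repeat(2,0).repeat(2,1))
E
```

```text
12.275 [0.58347716 0.20265536 0.1658965 ] [ 0.15447294  0.04215056 -2.76666228] [0.04355098 0.04529969 0.01742117]
13.16 0 0 0 True [0.5829 0.2024 0.1489] [ 0.3 -0.2 -3. ] [ 0.13  0.13 -0.  ]
14.28 0 0.001 0 False [0.5821 0.2027 0.1452] [ 0.1  0.6 -2.9] [0.09 0.14 0.03]
(array([0.58214431, 0.20269437]), True)
```

```bash
cat > turn.py <<'E'
from seat import *
def turn(pos,yaw,steps,lim=.33,k=5e-5):
    for i,st in enumerate(steps):
        yaw+=st; servo_line(pos,down(yaw+P),feed=.05)
        s=get_obs(); F,T=s["contact_force"],s["wrist_torque"]
        if i%4==0 or abs(T[2])>.22: print(round(s["time"],2),"yaw",round(yaw,3),"act",round(yaw_of(s["ee_rot"])+P,3),s["tcp_pos"].round(4),F.round(1),T.round(2),flush=True)
        if abs(T[2])>lim or np.hypot(*F[:2])>12 or F[2]>6: break
        pos=pos+np.array([*(k*F[:2]*(np.hypot(*F[:2])>1.5)),0])
    return pos,yaw
E
python3 - <<'E'
from turn import *
dwell(.3); p,y=turn(np.array([.58214,.20269,.1452]),1.272,[-.03]*14)
print(p,y)
E
```

```text
14.88 yaw 1.242 act 1.243 [0.5821 0.2027 0.1452] [-1.6 -0.2 -3.1] [0.14 0.16 0.03]
15.88 yaw 1.122 act 1.123 [0.5821 0.2027 0.1452] [-0.3  0.4 -2.7] [0.13 0.24 0.17]
16.88 yaw 1.002 act 1.003 [0.5821 0.2027 0.1452] [-1.4 -0.4 -2.1] [0.14 0.18 0.11]
17.88 yaw 0.882 act 0.883 [0.5821 0.2027 0.1452] [-0.5 -0.1 -1.8] [0.09 0.24 0.1 ]
[0.58205971 0.20268246 0.1452    ] 0.8519999999999996
```

```bash
python3 - <<'E'
from turn import *
p,y=turn(np.array([.58206,.20268,.1452]),.852,[-.02]*45,lim=.3)
print(p,y)
d=get_image("wrist"); t=get_image("top"); 
cv2.imwrite("pics/turn.png",np.clip(np.hstack([cv2.resize(d["color"][120:420,160:460],(400,400)),cv2.resize(t["color"][190:270,176:256],(400,400),interpolation=3)])*1.4,0,255).astype('uint8'))
E
```

```text
18.38 yaw 0.832 act 0.833 [0.5821 0.2027 0.1452] [-0.9  0.4 -2.7] [0.07 0.16 0.13]
19.38 yaw 0.752 act 0.752 [0.5821 0.2027 0.1452] [ 0.3 -0.4 -2.9] [0.1  0.22 0.15]
20.38 yaw 0.672 act 0.672 [0.582  0.2027 0.1452] [-0.2 -0.1 -2.4] [0.01 0.25 0.18]
21.38 yaw 0.592 act 0.592 [0.5821 0.2027 0.1452] [-0.1  1.  -2.8] [0.05 0.17 0.19]
22.38 yaw 0.512 act 0.512 [0.5821 0.2027 0.1452] [ 0.2  0.4 -1.8] [0.11 0.14 0.15]
23.38 yaw 0.432 act 0.432 [0.582  0.2027 0.1452] [-1.   0.  -2.7] [0.03 0.12 0.19]
24.38 yaw 0.352 act 0.352 [0.5821 0.2027 0.1452] [ 0.6 -0.5 -2.3] [0.11 0.15 0.19]
25.13 yaw 0.292 act 0.293 [0.5821 0.2027 0.1452] [-1.1  1.1 -2.4] [-0.02  0.16  0.22]
25.38 yaw 0.272 act 0.273 [0.582  0.2027 0.1452] [-0.4  0.3 -2.6] [-0.01  0.16  0.28]
25.63 yaw 0.252 act 0.253 [0.582  0.2028 0.1452] [-0.9 -0.4 -1.8] [0.01 0.12 0.38]
[0.5820042  0.20273724 0.1452    ] 0.25199999999999945
```

```bash
python3 - <<'E'
from turn import *
dwell(.3); p=[.582,.20272]; s=get_obs(); print(s["time"],s["wrist_torque"])
for y in (.272,.292): servo_line([*p,.1452],down(y+P),feed=.05); s=get_obs(); print(y,s["wrist_torque"],s["contact_force"])
o=down(.292+P)
servo_line([*p,.153],o,feed=.02); s=get_obs(); print(s["contact_force"]); servo_line([*p,.25],o,feed=.12)
movep([.45,.33,.25],o); 
t=get_image("top"); print(get_obs()["time"])
cv2.imwrite("pics/after.png",np.clip(cv2.resize(t["color"][190:270,176:256],(560,560),interpolation=3)*1.6,0,255).astype('uint8'))
E
```

```text
26.0333 [0.0170218  0.16863357 0.41372621]
0.272 [0.01741424 0.17857471 0.25562239] [ 0.51816658 -0.47176303 -1.76135952]
0.292 [0.0576044  0.07599865 0.197415  ] [ 0.73242458  0.07024596 -2.07926515]
[-0.41474297  0.50134553 -2.88338255]
28.8417
```

View pics/after.png

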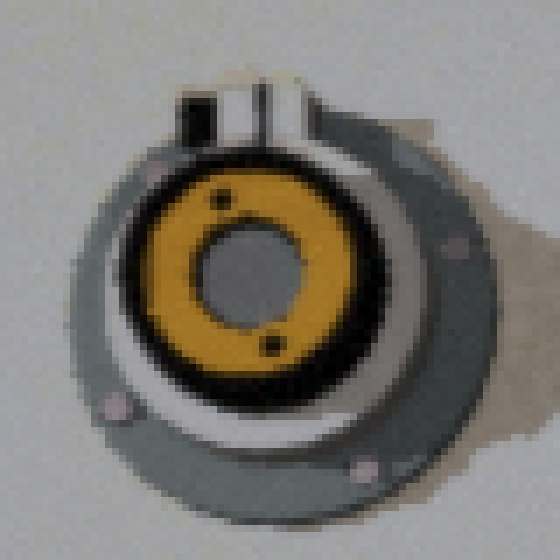

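The ring's holes moved from about 1.27 to about 0.29 rad. The torque climbed from its 0.18 plateau to 0.41 N m, so the ring is at its stop. Next I'll return the spanner to its rest.

```bash
python3 - <<'E'
from turn import *
o=down(.305+P); p=[.4966,-.1918]
movep([*p,.25],o); servo_line([*p,.15],o,feed=.12); servo_line([*p,.105],o,feed=.05)
print(servo_line([*p,.0915],o,feed=.02,f_stop=5)); s=get_obs(); print(s["time"],s["tcp_pos"],s["contact_force"],s["wrist_torque"])
if s["tcp_pos"][2]<.094:
    move_gripper(.6); dwell(.2); s=get_obs(); print(s["tcp_pos"],s["finger_gap"])
    servo_line([*p,.25],o,feed=.1); dwell(.2)
d=get_image("wrist"); t=get_image("top"); print(get_obs()["time"])
cv2.imwrite("pics/end.png",np.clip(np.hstack([cv2.resize(d["color"][130:280,240:390],(400,400),interpolation=3),cv2.resize(t["color"],(400,400))])*1.5,0,255).astype('uint8'))
E
```

```text
True
33.4333 [ 0.49639894 -0.19194921  0.091528  ] [-1.01650385  0.4742775   4.74753086] [-0.06424413 -0.02161283  0.01736643]
[ 0.49532156 -0.19163652  0.09060115] 0.5955151244550245
36.1417
```

View pics/end.png

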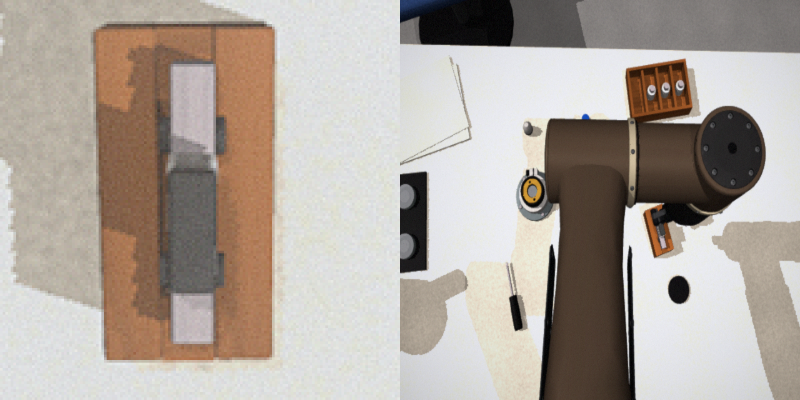

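The spanner sits in the slot with its bar on the block. It is offset from the block's centre about as it was at the start, roughly 2 mm. The fingers are clear, so I'm handing in.

```bash
python3 -c "
from bench import *
s=get_obs(); print(s['time'],s['contact_force'],s['finger_gap']); sign_off()"
```

```text
36.1417 [ 0.12441254 -0.49539745 -0.10729102] 0.6002512588995409
the job is handed in; nothing more can be done
```

I took the spanner from its rest, seated both pins in the ring, turned the ring clockwise to its stop and put the spanner back. I handed the job in at 36.1 s of the 72 s allowed. `sign_off` reports no verdict, so these are my own last checks:

- **Seating:** The first try stopped early at the 4 N limit. The second, 1 mm to the side, went in with no added force, to about 5.3 mm below the ring's top face.
- **Turning:** I turned the spanner about 1.02 rad. The torque stayed near 0.1–0.2 N m, then rose to 0.41 N m, under the 0.5 limit, which I took as the stop. A picture afterwards showed the holes turned by about 1 rad. I could not read the joint itself, so "home" rests on that torque rise.
- **Forces:** In the readings I printed, sideways force on the cell stayed under 2 N, and I saw no sign of the glass being touched.
- **Return:** The last wrist picture shows the spanner in its slot with the bar on the block, about 2 mm off centre by eye, as at the start. The gripper is open and about 15 cm clear, with contact force near zero.
- **Other items:** I saw nothing else moved, though the arm hid part of the bench in the last overhead picture.
- **Disagreement:** The overhead and wrist cameras differed by 2–4 mm on positions. I used the wrist camera corrected by the held spanner, and the seating settled the ring's position to within about 1 mm.

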